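# Change the flux cartridge and rack the flux bottles

### The job

Get the fluxing place ready for the next batch. Change the cartridge in the blue dispenser: lift its sprung clamp bar by the black knob and turn it well aside (about a quarter turn), put the white spent cartridge in the single empty black bin beside the dispenser (not the stacked bins at the back), lay the orange one in the cradle the same way round (nozzle to the left, flange in its slot), then lift the bar again, turn it fully back across and let it down on the cartridge. Stand every brown flux bottle that is on the bench upright in the green divided tray, one to a cell, before, between or after, and leave the other things alone.

Things in the scene. Friction and masses are not known exactly. Their poses are not given: they have to be found in the camera images.
- dispenser: fixed blue unit, 160 (x) by 180 mm (y), deck 40 mm high; origin on the bench under the cradle centre, x away from the robot. Two grey V saddles (y = -54..-28, +28..+46 mm) hold a cartridge along y; flange slot y = -54..-70, closed by a 68 mm high plate; 56 mm free between the saddles for fingers. Clamp post (14 mm diameter, top at 96 mm) at x = +70, y = 0
- cradle (a point): where the origin of a well seated cartridge lies: on its axis, 66 mm above the bench, midway along the cradle; axes as the dispenser's; nozzle goes to +y (left). The flange slot leaves the cartridge about 4 mm of play toward +y and 8 mm toward -y. The V sides rise to this height
- bar_lift (a joint): height of the aluminium clamp bar on its post, m, sprung downward (about 6 N at 0, 10 N at the top, bar's weight included): about 0 = resting on a cartridge in the cradle, -0.008 = bottom stop (nothing under it), +0.030 = top stop. It sinks when let go
- bar_swing (a joint): turn of the bar about the post, rad: 0 = home stop, across the cradle toward -x; grows as the knob goes to -y (right; anticlockwise from above); 1.57 = along the cartridge; stop 1.9. Stays where left. A 10 mm lip under the bar just beyond the cartridge blocks turning unless lifted 12 mm or more; let go aside, it sinks, so lift it again to come back
- bar_knob (a point): grip point on the upright black knob near the bar's end, 100 mm from the post axis: knob 20 mm diameter, 30 mm tall (26 mm cap in its top 6 mm), on a bar 16 mm wide, 10 mm thick. The point is on the knob's axis, 22 mm above the bar's top; 110 mm above the bench at bar_lift 0. The knob may turn between the fingers
- spent: the white, empty cartridge lying along its own y: barrel 26 mm diameter, 132 mm long in all; origin on the axis at the grip point; barrel y = -58..+50 mm, nozzle tip at y = +70, at y = -60 a flange 4 mm thick, 44 mm wide (x), 26 mm high (z), whose flats stop it rolling; starts clamped in the cradle
- fresh: the orange, full cartridge lying along its own y: barrel 26 mm diameter, 132 mm long in all; origin on the axis at the grip point; barrel y = -58..+50 mm, nozzle tip at y = +70, at y = -60 a flange 4 mm thick, 44 mm wide (x), 26 mm high (z), whose flats stop it rolling; blue nozzle; starts on the bench in front of the dispenser
- spent_nozzle (a point): tip of the spent cartridge's nozzle
- fresh_nozzle (a point): tip of the fresh cartridge's nozzle
- scrap_bin: fixed empty black parts bin, about 208 mm (x) by 150 mm (y), sides and back 59 mm high, front (-x) 30 mm; floor 3 mm thick; origin on the bench under its middle
- tray: fixed green divided tray, 139 by 139 mm, 26 mm high, floor and walls 5 mm: four square cells in two rows of two, each about 62 mm wide, centres at x = -33.5, +33.5 and y = -33.5, +33.5 mm; origin on the bench under its middle
- bottle_1: brown flux dropper bottle with black dropper cap, on a black weighted foot (48 mm diameter, 10 mm high, fixed to it, 215 g in all); straight body 35 mm diameter from 10 to 68 mm height, to be gripped; cap to 105 mm; origin at the centre of the underside; may be absent
- bottle_2: brown flux dropper bottle with black dropper cap, on a black weighted foot (48 mm diameter, 10 mm high, fixed to it, 215 g in all); straight body 35 mm diameter from 10 to 68 mm height, to be gripped; cap to 105 mm; origin at the centre of the underside; may be absent
- bottle_3: brown flux dropper bottle with black dropper cap, on a black weighted foot (48 mm diameter, 10 mm high, fixed to it, 215 g in all); straight body 35 mm diameter from 10 to 68 mm height, to be gripped; cap to 105 mm; origin at the centre of the underside; may be absent
- bottle_4: brown flux dropper bottle with black dropper cap, on a black weighted foot (48 mm diameter, 10 mm high, fixed to it, 215 g in all); straight body 35 mm diameter from 10 to 68 mm height, to be gripped; cap to 105 mm; origin at the centre of the underside; may be absent
- board: bystander: green circuit board, 56x82x17 mm, on pillars; leave alone; origin at its underside
- reel: bystander: blue and white solder reel, 56 mm diameter, 43 mm high; leave alone; origin at its underside
- tape: bystander: amber tape roll lying flat, 76 mm diameter, 12 mm; leave alone; origin at its underside
Things that resemble listed ones, but are neither listed nor needed, are in the scene too. Leave any pink look-alike of the bottle_4 alone. Leave any turquoise look-alike of the bottle_3 alone.

How it is judged (in metres and radians):
On the way, in this order (a step that is already met when the one before it is completed fails the run):
1. the clamp bar is lifted clear of the spent cartridge (value of joint bar_lift above 0.01 m), for 0.1 s.
2. the bar is turned aside, the spent cartridge still in the cradle (value of joint bar_swing above 1.2 rad and distance between spent and cradle below 0.02 m), for 0.2 s.
3. the spent cartridge lies in the black bin (x of spent in the frame of scrap_bin between -0.09 and 0.1 m and y of spent in the frame of scrap_bin between -0.07 and 0.07 m and z of spent in the frame of scrap_bin below 0.05 m and linear speed of spent below 0.05 m/s), for 0.2 s.
4. the fresh cartridge lies in the cradle, nozzle left, the bar still aside (x of fresh in the frame of cradle between -0.005 and 0.005 m and y of fresh in the frame of cradle between -0.011 and 0.011 m and z of fresh in the frame of cradle between -0.004 and 0.004 m and angle between the y axis of fresh and the y axis of cradle, either way round below 0.08 rad and y of fresh_nozzle in the frame of cradle above 0.05 m and value of joint bar_swing above 1 rad), for 0.2 s.
5. the bar is back across and down on the fresh cartridge (x of fresh in the frame of cradle between -0.005 and 0.005 m and y of fresh in the frame of cradle between -0.011 and 0.011 m and z of fresh in the frame of cradle between -0.004 and 0.004 m and angle between the y axis of fresh and the y axis of cradle, either way round below 0.08 rad and y of fresh_nozzle in the frame of cradle above 0.05 m and value of joint bar_swing below 0.12 rad and value of joint bar_lift between -0.004 and 0.004 m), for 0.2 s.
At the end, for the whole second after the job is handed in: Fresh cartridge at the cradle site (5 mm across, 11 mm along, 4 mm high, 0.08 rad), nozzle left; bar within 0.12 rad of home and 4 mm of resting height; spent cartridge in the black bin; every bottle present on a tray cell floor, upright to 0.15 rad, one per cell; all at rest (all of step 3 and all of step 5 and linear speed of each of fresh, bottle_1, bottle_2, bottle_3, bottle_4 below 0.05 m/s and x of bottle_1 in the frame of tray between -0.065 and 0.065 m and y of bottle_1 in the frame of tray between -0.065 and 0.065 m and z of each of bottle_1, bottle_2, bottle_3, bottle_4 in the frame of tray below 0.01 m and angle between each of bottle_1, bottle_2, bottle_3, bottle_4's own z axis and vertical below 0.15 rad and x of bottle_2 in the frame of tray between -0.065 and 0.065 m and y of bottle_2 in the frame of tray between -0.065 and 0.065 m and x of bottle_3 in the frame of tray between -0.065 and 0.065 m and y of bottle_3 in the frame of tray between -0.065 and 0.065 m and x of bottle_4 in the frame of tray between -0.065 and 0.065 m and y of bottle_4 in the frame of tray between -0.065 and 0.065 m); the robot touches nothing.
It fails at once if a bystander was pushed more than 40 mm (distance of any of board, reel, tape from where it was at the start of the episode above 0.04 m).
Of bottle_1, bottle_2, bottle_3, bottle_4 only 2 to 4 are there at a start; the rules pass over those that are not, and their reading is None.
At some moment in a run one of fresh, bottle_1, bottle_2, bottle_3, bottle_4 may be knocked a few centimetres aside while the robot is not near it.
It also fails if it takes over 210 s, if anything falls off the work surface, if the arm or the gripper's body presses on something with over 40 N, if the wrist force passes 120 N, or if a joint passes its speed limit or range.

### The arm

A 6-joint arm with a two-finger parallel gripper is mounted at the origin on a cart in front of the work surface, level with it; the furniture and walls round the work are solid. World frame = base frame: x ahead of the robot, y to its left, z up, the work surface at z = 0. Lengths are in m, angles in degrees, forces in N, time in s.
With the tool pointing down it reaches from about 0.3 to 1 m from the base axis. Payload 5.1 kg.
Tool frame: the origin (TCP) lies midway between the tips of the shut fingers; the grasp point (between the pads) lies 19 mm behind it; z points along the fingers, y is the line along which they close (so a half turn about z gives the same grasp; the last joint's range is limited). The gripper opens to 95 mm and grips with 3 to 60 N. Pads are 20 mm wide; open, the fingers measure 119 mm over their backs; the gripper's body (75 mm by 180 mm) begins 59 mm behind the grasp point.
Start: joints at [71.413, 7.093, 94.555, -0, 78.352, -4.733], TCP at [0.156, 0.631, 0.215] pointing down, gripper open.
Joint ranges: [-149.61, 149.61], [-58.7, 133.49], [1.44, 155.28], [-77.14, 257.14], [18.33, 153.61], [-166.67, 166.67]. Speed limits (degrees/s): [147.25, 147.25, 180, 180, 180, 180].

### API

Orientations are given as a 3x3 rotation matrix whose columns are the frame's x, y, z axes.
In Python, from cell import move_to, move_linear, goto_joints, command_gripper, sleep, ik, sense, camera, MotionError, finish_job, spot_in, trace, tip_of gives the robot as it stands. Calls block until the motion is done:
- move_to(position, orientation): joint-space move of the TCP to a pose.
- move_linear(position, attitude=None, feed=0.15, contact_N=None): straight line of the TCP; attitude=None keeps the orientation; feed is the mean speed in m/s. With contact_N (N) it stops when the force on the tool has changed by that much, and returns True; else False.
- goto_joints(angles): joint-space move.
- command_gripper(opening): finger opening in m; the grip force is fixed at half the most; returns when the fingers have stopped.
- sleep(seconds).
- ik(position, orientation): joint angles nearest the present ones, or None.
- sense(): the state.
- camera(name): name is "scene" or "top" or "wrist"; returns a dict with "pixels" (480x640x3 uint8, blue, green, red), "K" (3x3 intrinsics, pixels), "rvec" (rotation vector, rad) and "tvec" (3), from world to camera coordinates, as OpenCV has them; the wrist camera has in their place "tool_from_camera" (4x4, takes a point from camera to tool coordinates, whose origin is the TCP and whose axes are the flange's). Camera axes: x right, y down, z forward; pixel columns grow to the right and rows downward; lengths in m; the calibration is good to about 2 mm. A picture is of the moment at which its call begins: read the wrist's pose just before it. There is no depth.
A pose or a line that the arm cannot do raises MotionError and nothing moves.
- finish_job(): hands the job in; it is judged then, once.
Trained networks look in a picture, given as the dict that the camera call returned (one of the last four; its "shot" number tells which), for a name from the list of things; names that differ only in an ending like _2 or _b are one class to them, and where a whole thing is asked for, a point or a joint stands for the part that bears it (a point fixed in the world has none). Each returns a list of dicts, best first, with "p" (0 to 1); they miss things now and then, are a little off and sometimes report something else, mostly with a low value. They report only what shows in the picture. A call takes as long as a camera call. They do not tell look-alikes from the thing itself.
- spot_in(picture, thing): "point" ([x, y, z] in m, in world coordinates, good to about 4 mm: the middle of the surface that is visible of it).
- trace(picture, thing): "mask" (480x640 bool, what is visible of it).
- tip_of(picture, thing): "point" ([x, y, z] in m, in world coordinates, good to about 4 mm: a listed point, or the origin of a listed thing).
The state is a dict: "time_s": time; "joints": joint angles; "joint_velocities": joint speeds; "tau": joint torques, N m; "tool_pos": TCP position; "eef_rot": TCP orientation; "force": force on the tool from outside, world axes, zero at the start; "moment": the same for the moment, N m; "width": finger opening in m; "grasp_force": force on a finger pad.
Only numpy, scipy, OpenCV 4.12 (cv2) and the standard library are available. Lean on these libraries where they do the work, as an engineer would, in place of code of your own. Each camera call takes 0.05 s, during which the arm holds its last target. There are 200 camera calls.

## Working session

There is one attempt and no reset: what is moved stays moved. The work goes in short steps, each a Python script; the robot and the scene stay as the last script left them, time stands still between calls to the robot, and variables do not carry over. Pictures are saved under pics/ and viewed, at most 14 in all, crops included, and the job is handed in when it is done.

```bash
mkdir -p pics; ls; cat > h.py <<'E'
import numpy as np, cv2
from cell import *
def save(n,p): cv2.imwrite('pics/'+n+'.png',p)
def proj(c,P):
    return cv2.projectPoints(np.array(P,float).reshape(-1,1,3),c['rvec'],c['tvec'],c['K'],None)[0].reshape(-1,2)
def unproj(c,uv,z):
    R=cv2.Rodrigues(np.array(c['rvec'],float))[0];t=np.array(c['tvec'],float).ravel()
    o=-R.T@t;d=R.T@np.linalg.inv(c['K'])@np.array([uv[0],uv[1],1.]);return o+d*(z-o[2])/d[2]
def down(a):
    "tool pointing down, closing (y) axis at angle a deg from world x"
    a=np.radians(a);y=np.array([np.cos(a),np.sin(a),0]);z=np.array([0,0,-1.]);return np.column_stack([np.cross(y,z),y,z])
E
python3 - <<'E'
from h import *
s=sense();print(s['time_s'],s['eef_rot'],s['force'],s['width'])
for n in('top','scene'):
    c=camera(n);save(n+'0',c['pixels'])
    for t in('dispenser','cradle','bar_knob','spent','fresh','spent_nozzle','fresh_nozzle','scrap_bin','tray','bottle_1','board','reel','tape'):
        try:
            for r in tip_of(c,t): print(n,t,round(r['p'],2),np.round(r['point'],4),proj(c,[r['point']]).round().tolist())
        except Exception as e: print(t,e)
print(sense()['time_s'])
E
```

```text
pics
0.0 [[-9.70916277e-01  2.39418398e-01 -6.43127062e-04]
 [ 2.39419216e-01  9.70914251e-01 -1.98910334e-03]
 [ 1.48193294e-04 -2.08522978e-03 -9.99997815e-01]] [ 0.02130959 -0.36934096 -0.43202542] 0.09495841097758238
top dispenser 0.91 [ 0.576  -0.0927  0.0013] [[354.0, 240.0]]
top cradle 0.88 [ 0.5792 -0.0886  0.0651] [[353.0, 234.0]]
top bar_knob 0.65 [ 0.5509 -0.0999  0.1096] [[359.0, 245.0]]
top spent 0.84 [ 0.5768 -0.0895  0.0637] [[353.0, 236.0]]
top spent 0.61 [0.6412 0.0769 0.0012] [[281.0, 214.0]]
top fresh 0.81 [ 0.4289 -0.0488  0.0131] [[336.0, 304.0]]
top spent_nozzle 0.94 [ 0.5677 -0.0238  0.0678] [[323.0, 240.0]]
top fresh_nozzle 0.7 [0.4149 0.0202 0.0193] [[306.0, 311.0]]
top scrap_bin 0.6 [ 0.5574  0.2031 -0.0016] [[228.0, 251.0]]
top tray 0.84 [ 0.5323 -0.3245 -0.005 ] [[455.0, 257.0]]
top bottle_1 0.93 [ 0.6414  0.0771 -0.0013] [[281.0, 214.0]]
top bottle_1 0.9 [ 0.3886 -0.2656 -0.0014] [[433.0, 320.0]]
top bottle_1 0.75 [ 0.381   0.1617 -0.0007] [[245.0, 327.0]]
top bottle_1 0.72 [0.4883 0.0904 0.0026] [[276.0, 279.0]]
top bottle_1 0.63 [0.3662 0.2466 0.002 ] [
[... 1131 characters left out ...]
 318.0]]
scene tray 0.34 [ 0.5473 -0.0974  0.1105] [[339.0, 228.0]]
scene bottle_1 0.94 [ 0.373   0.2467 -0.0023] [[186.0, 242.0]]
scene bottle_1 0.87 [ 0.3831  0.1572 -0.0012] [[211.0, 255.0]]
scene bottle_1 0.76 [4.867e-01 9.660e-02 4.000e-04] [[262.0, 246.0]]
scene bottle_1 0.58 [ 0.6365  0.0765 -0.002 ] [[313.0, 226.0]]
scene bottle_1 0.57 [ 0.3932 -0.2647  0.0017] [[347.0, 340.0]]
scene board 0.94 [ 7.633e-01 -2.307e-01  5.000e-04] [[443.0, 253.0]]
scene reel 0.87 [ 0.7811  0.0361 -0.0037] [[363.0, 211.0]]
scene reel 0.51 [6.371e-01 7.720e-02 4.000e-04] [[313.0, 225.0]]
scene tape 0.73 [0.4844 0.0962 0.004 ] [[261.0, 245.0]]
scene tape 0.59 [ 0.7708 -0.0923 -0.0019] [[399.0, 230.0]]
1.4
```

View pics/top0.png

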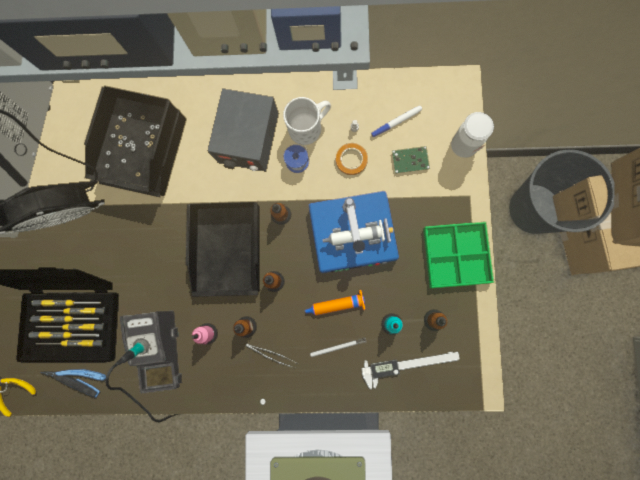

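View pics/scene0.png

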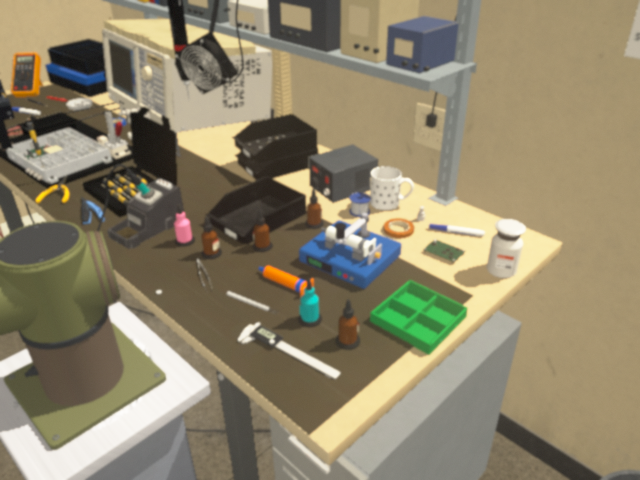

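The top view shows four brown bottles, at (281,213), (272,281), (243,327) and (436,321). The look-alikes are pink (203,335) and turquoise (394,325). The scrap bin is the empty one at (224,248), and the bin at (135,140) holds parts. The tray is at (458,255), the dispenser at (353,232) and the orange cartridge at (335,304). Next I'll confirm these in one enlarged crop and take a closer wrist view.

```bash
python3 - <<'E'
from h import *
im=cv2.imread('pics/top0.png');save('crop',cv2.resize(im[190:350,180:500],(800,400),interpolation=cv2.INTER_CUBIC))
move_linear([0.156,0.631,0.40])
move_to([0.50,-0.07,0.42],down(97))
s=sense();c=camera('wrist');save('w1',c['pixels'])
np.savez('w1.npz',pix=c['pixels'],K=c['K'],T=c['tool_from_camera'],p=s['tool_pos'],R=s['eef_rot'])
print(c['tool_from_camera'],s['tool_pos'],s['joints'])
for t in('dispenser','cradle','bar_knob','spent','fresh','spent_nozzle','fresh_nozzle','bottle_1'):
    for r in tip_of(c,t): print(t,round(r['p'],2),np.round(r['point'],4))
E
```

```text
[[-3.12501409e-04 -9.54767268e-01 -2.97353940e-01  8.47607537e-02]
 [ 9.99999622e-01 -5.71700455e-05 -8.67374425e-04  4.52050523e-04]
 [ 8.11140972e-04 -2.97354099e-01  9.54766926e-01 -1.70357584e-01]
 [ 0.00000000e+00  0.00000000e+00  0.00000000e+00  1.00000000e+00]] [ 0.5001397  -0.06948866  0.41997455] [-1.40082381e+01 -1.41263232e+01  9.54828951e+01  8.40686216e-03
  9.86452741e+01 -1.11057942e+02]
dispenser 0.59 [ 0.5782 -0.0944  0.0012]
cradle 0.64 [ 0.5336 -0.3305 -0.001 ]
cradle 0.56 [ 0.5795 -0.0886  0.0651]
bar_knob 0.71 [ 0.5519 -0.0961  0.1081]
fresh 0.92 [ 0.4288 -0.0446  0.0101]
spent_nozzle 0.58 [ 0.5677 -0.0194  0.068 ]
fresh_nozzle 0.89 [0.4096 0.0236 0.0103]
fresh_nozzle 0.39 [ 5.587e-01  2.012e-01 -5.000e-04]
bottle_1 0.94 [ 0.4844  0.0931 -0.001 ]
bottle_1 0.89 [0.3654 0.2489 0.0006]
bottle_1 0.86 [ 0.6406  0.0759 -0.0007]
bottle_1 0.86 [ 0.3914 -0.265  -0.0018]
bottle_1 0.73 [0.3836 0.1593 0.0015]
bottle_1 0.73 [ 0.3849 -0.1695  0.0038]
```

View pics/crop.png

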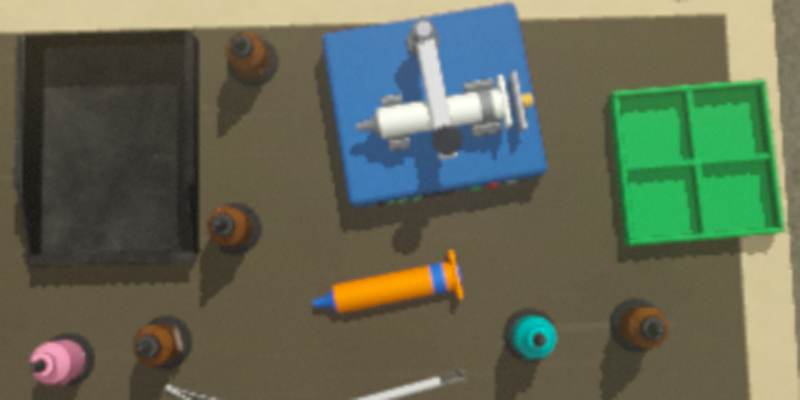

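View pics/w1.png

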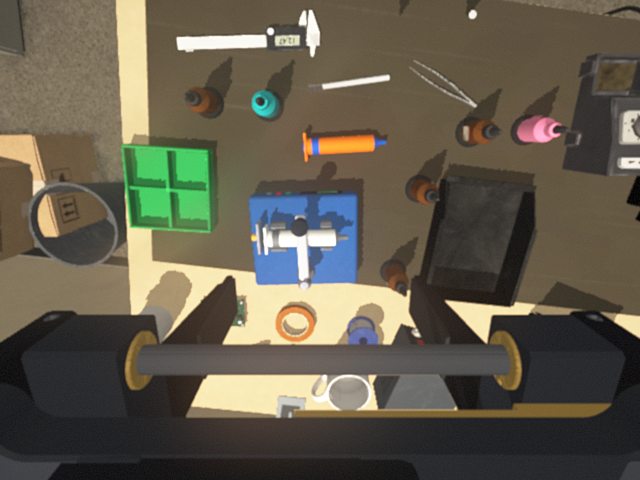

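The crop confirms it: the four brown bottles are at (248,57), (232,228), (160,344) and (641,327), and the teal one at (532,337) and the pink one at (57,362) get left alone. In the wrist view the dispenser is at (304,239) and the tray at (169,188). Next I'll fit their outlines for exact poses.

```bash
cat >> h.py <<'E'
from scipy.optimize import minimize
def wcam(c,s):
    "give a wrist picture the same world-to-camera extrinsics as the fixed ones"
    T=np.eye(4);T[:3,:3]=s['eef_rot'];T[:3,3]=s['tool_pos'];M=np.linalg.inv(T@np.array(c['tool_from_camera']))
    c=dict(c);c['rvec']=cv2.Rodrigues(M[:3,:3])[0];c['tvec']=M[:3,3];return c
def hsv(c,lo,hi,near):
    m=cv2.inRange(cv2.cvtColor(c['pixels'],cv2.COLOR_BGR2HSV),np.array(lo),np.array(hi))
    m=cv2.morphologyEx(m,cv2.MORPH_OPEN,np.ones((3,3)))
    cn=cv2.findContours(m,cv2.RETR_EXTERNAL,cv2.CHAIN_APPROX_NONE)[0]
    k=proj(c,[near])[0]
    cn=[q for q in cn if np.linalg.norm(q.reshape(-1,2).mean(0)-k)<35 and cv2.contourArea(q)>30]
    return cv2.convexHull(np.vstack(cn))
def fitbox(obs,size,x0):
    "fit x,y,yaw of a box to hulls seen in [(cam,hull)]"
    dx,dy,dz=size;S=8
    B=np.array([[i*dx/2,j*dy/2,k*dz] for i in(-1,1) for j in(-1,1) for k in(0,1)])
    ms=[cv2.fillConvexPoly(np.zeros((480*4,640*4),np.uint8),(h*4+2).astype(np.int32),1) for _,h in obs]
    def cost(v):
        c_,s_=np.cos(v[2]),np.sin(v[2]);P=B@np.array([[c_,-s_,0],[s_,c_,0],[0,0,1]]).T+[v[0],v[1],0];e=0
        for (c,_),m in zip(obs,ms):
            h=cv2.convexHull((proj(c,P)*64+32).astype(np.int32)) if False else cv2.convexHull(proj(c,P).astype(np.float32))
            r=cv2.fillConvexPoly(np.zeros_like(m),((h*4+2)*16).astype(np.int32),1,shift=4)
            e+=(r!=m).sum()/m.sum()
        return e
    x0=np.array(x0,float);r=minimize(cost,x0,method='Nelder-Mead',options=dict(initial_simplex=x0+np.array([[0,0,0],[.008,0,0],[0,.008,0],[0,0,.08]]),xatol=1e-4,fatol=1e-4))
    return r.x,r.fun
E
python3 - <<'E'
from h import *
s=sense();w=wcam(camera('wrist'),s);t=camera('top');sc=camera('scene')
for n,lo,hi,sz,x0,near in(('disp',(100,120,40),(120,255,255),(.16,.18,.04),(.577,-.092,.15),(.577,-.092,.04)),('tray',(50,120,40),(80,255,255),(.139,.139,.026),(.533,-.324,.05),(.533,-.324,.02))):
    for o in([w],[t],[sc],[w,t]):
        try: print(n,fitbox([(c,hsv(c,lo,hi,near)) for c in o],sz,x0))
        except Exception as e: print(n,e)
# knob top / post
for nm,c in(('w',w),('t',t)):
    for r in trace(c,'bar_knob')[:1]: print(nm,r['p'],r['mask'].sum())
for k in('fresh',):
    m=cv2.inRange(cv2.cvtColor(t['pixels'],cv2.COLOR_BGR2HSV),np.array((5,150,120)),np.array((20,255,255)))
for nm,c in(('w',w),('t',t)):
  for th in('fresh','spent'):
    for r in trace(c,th)[:1]:
        ys,xs=np.nonzero(r['mask']);p=np.c_[xs,ys].astype(np.float32);(vx,vy,cx,cy)=cv2.fitLine(p,cv2.DIST_L2,0,.01,.01).ravel()
        z=.013 if th=='fresh' else .066
        pr=(p-[cx,cy])@[vx,vy];a,b=[unproj(c,(cx+vx*q,cy+vy*q),z) for q in(pr.min(),pr.max())]
        print(nm,th,r['p'],len(p),a.round(4),b.round(4),'len',np.linalg.norm(a-b).round(4),'yaw',np.degrees(np.arctan2(*(np.sign((b-a)[1])*(a-b)[:1]),abs((b-a)[1]))).round(2))
E
```

```text
disp (array([ 0.59997519, -0.08979664,  0.1454673 ]), np.float64(0.3094569480035696))
disp need at least one array to concatenate
disp (array([ 0.60054752, -0.07925306,  0.17979294]), np.float64(0.32459288380732537))
disp need at least one array to concatenate
tray (array([ 0.53628156, -0.3255321 ,  0.10505117]), np.float64(0.1873257886909159))
tray (array([ 0.53487849, -0.32490352,  0.05993086]), np.float64(0.07752661125085372))
tray (array([ 0.53851235, -0.32302276,  0.05886393]), np.float64(0.05632332549117368))
tray (array([ 0.53510501, -0.32525579,  0.07156018]), np.float64(0.26940897222636284))
w 0.84 622
t 0.67 705
w fresh 0.85 1328 [ 0.4388 -0.1121  0.013 ] [0.4158 0.0217 0.013 ] len 0.1358 yaw 9.75
w spent 0.89 1171 [ 0.588  -0.1563  0.066 ] [ 0.5678 -0.0225  0.066 ] len 0.1353 yaw 8.61
t fresh 0.92 647 [0.4164 0.0187 0.013 ] [ 0.4394 -0.1106  0.013 ] len 0.1314 yaw 10.1
t spent 0.47 23 [0.3804 0.1688 0.066 ] [0.3934 0.1664 0.066 ] len 0.0132 yaw 79.64
```

```bash
python3 - <<'E'
from h import *
s=sense();w=wcam(camera('wrist'),s);t=dict(camera('top'));t['pixels']=cv2.imread('pics/top0.png');sc=dict(camera('scene'));sc['pixels']=cv2.imread('pics/scene0.png')
def hull(c,lo,hi,near):
    m=cv2.inRange(cv2.cvtColor(c['pixels'],cv2.COLOR_BGR2HSV),np.array(lo),np.array(hi))
    k=proj(c,[near])[0];r=np.zeros_like(m);cv2.circle(r,tuple(int(v) for v in k),75,255,-1);m&=r
    n,l,st,_=cv2.connectedComponentsWithStats(m,connectivity=8)
    i=1+np.argmax(st[1:,4]);q=np.argwhere(l==i)[:,::-1].astype(np.float32);print(st[i],end=' ');return cv2.convexHull(q)
for n,lo,hi,sz,x0,near in(('disp',(100,140,60),(118,255,255),(.16,.18,.04),(.577,-.092,.15),(.577,-.092,.04)),('tray',(50,120,40),(80,255,255),(.139,.139,.026),(.533,-.324,.05),(.533,-.324,.02))):
    for o in([w],[t],[sc],[w,t]):
        print(n,fitbox([(c,hull(c,lo,hi,near)) for c in o],sz,x0))
E
```

```text
[ 318  195   39   87 1956] disp (array([ 0.61052301, -0.05212666,  0.62036466]), np.float64(2.0601743901244243))
[ 310  199   88   73 2568] disp (array([ 0.59335168, -0.08758774,  0.14754913]), np.float64(0.2925562366477233))
[327 237  72  48 834] disp (array([ 0.61746074, -0.07370699,  0.15486687]), np.float64(1.6323480936160861))
[ 318  195   39   87 1956] [ 310  199   88   73 2568] disp (array([ 0.59539011, -0.09007355,  0.1487563 ]), np.float64(2.442447275190233))
[ 122  145   91   87 6151] tray (array([ 0.53658943, -0.32501908,  0.07721925]), np.float64(0.06272301958607565))
[ 424  223   69   65 3880] tray (array([ 0.53486209, -0.32450466,  0.05863833]), np.float64(0.0425086546976894))
[ 370  281   96   72 4011] tray (array([ 0.53716428, -0.32438736,  0.08457123]), np.float64(0.05728510307273434))
[ 122  145   91   87 6151] [ 424  223   69   65 3880] tray (array([ 0.53500694, -0.32531269,  0.06637908]), np.float64(0.10880694552821082))
```

```bash
python3 - <<'E'
from h import *
s=sense();w=wcam(camera('wrist'),s);t=dict(camera('top'));t['pixels']=cv2.imread('pics/top0.png');sc=dict(camera('scene'));sc['pixels']=cv2.imread('pics/scene0.png')
def hull(c,lo,hi,near,rad=72):
    m=cv2.inRange(cv2.cvtColor(c['pixels'],cv2.COLOR_BGR2HSV),np.array(lo),np.array(hi))
    k=proj(c,[near])[0];r=np.zeros_like(m);cv2.circle(r,tuple(int(v) for v in k),rad,255,-1);m&=r
    m=cv2.morphologyEx(m,cv2.MORPH_CLOSE,np.ones((5,5)))
    n,l,st,_=cv2.connectedComponentsWithStats(m,connectivity=8)
    i=[j for j in range(1,n) if st[j,4]>120];q=np.argwhere(np.isin(l,i))[:,::-1].astype(np.float32);h=cv2.convexHull(q);c['pixels']=c['pixels'].copy();cv2.polylines(c['pixels'],[h.astype(int)],True,(0,0,255));return h
hs=[(c,hull(c,(98,110,30),(122,255,255),(.577,-.092,.03),R)) for c,R in((w,85),(t,60),(sc,62))]
for o in(hs[:1],hs[1:2],hs[2:],hs[:2]): print(fitbox(o,(.16,.18,.04),(.577,-.092,.15)))
a=w['pixels'][150:350,200:400];b=t['pixels'][160:310,260:460];b=cv2.copyMakeBorder(b,0,50,0,0,0);d=sc['pixels'][180:380,260:460]
save('hulls',cv2.resize(np.hstack([a,b,d]),(798,266)))
E
```

```text
(array([ 0.59894131, -0.08979489,  0.15520533]), np.float64(0.0847442698699838))
(array([ 0.5912138 , -0.08928979,  0.15608365]), np.float64(0.04555255760394676))
(array([ 0.60159716, -0.08020013,  0.15582892]), np.float64(0.26134357268971664))
(array([ 0.59436451, -0.08963878,  0.14730669]), np.float64(0.13574187138246654))
```

View pics/hulls.png

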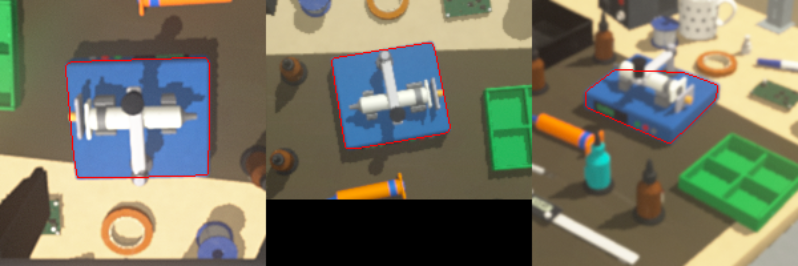

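Outlines fit well: dispenser yaw ≈ 0.151, tray ≈ (0.536,-0.325). Next step is to lift and swing the bar.

```bash
cat >> h.py <<'E'
O=np.array([.578,-.0912]);YAW=.151;YD=np.degrees(YAW)
def D(x,y): c,s=np.cos(YAW),np.sin(YAW);return O+[c*x-s*y,s*x+c*y]
def at(xy,z): return [float(xy[0]),float(xy[1]),float(z)]
def knob(th,r=.1): return D(.07-r*np.cos(th),-r*np.sin(th))
def ori(th): return down(YD-90+np.degrees(th))
def st(m=''):
    s=sense();print(m,'t%.1f'%s['time_s'],'w%.4f'%s['width'],'g%.1f'%s['grasp_force'],'F',np.round(s['force'],1),'p',np.round(s['tool_pos'],4));return s
def swing(a,b,z,n=6):
    for th in np.linspace(a,b,n+1)[1:]: move_linear(at(knob(th),z),ori(th),feed=.1)
E
python3 - <<'E'
from h import *
move_to(at(knob(0),.2),ori(0));command_gripper(.05)
move_linear(at(knob(0),.092),feed=.1,contact_N=8);st('at')
command_gripper(0.0);st('grip')
move_linear(at(knob(0),.114),feed=.05);st('lift')
c=camera('scene');save('lift',c['pixels'])
swing(0,1.5,.114);st('swung')
move_linear(at(knob(1.5),.088),feed=.05);st('low')
command_gripper(.05);move_linear(at(knob(1.5),.2));st('up')
s=sense();w=wcam(camera('wrist'),s);t=camera('top')
for nm,c in(('w',w),('t',t)):
    for th in('bar_knob','spent','fresh'):
        for r in tip_of(c,th)[:2]: print(nm,th,round(r['p'],2),np.round(r['point'],4))
print(knob(1.5)); save('w2',w['pixels'])
E
```

```text
at t11.5 w0.0504 g0.0 F [0.1 0.2 0.5] p [ 0.549  -0.0959  0.0929]
grip t12.1 w0.0239 g30.0 F [-0.8 -3.3  2.6] p [ 0.5485 -0.0962  0.0924]
lift t12.6 w0.0241 g30.0 F [ 5.9 -1.  -8.3] p [ 0.5485 -0.0955  0.1127]
swung t15.1 w0.0240 g30.0 F [ 0.7 -3.8 -8.2] p [ 0.6546 -0.1807  0.1139]
low t15.8 w0.0242 g30.0 F [ 0.8 -6.2 -5.9] p [ 0.655 -0.181  0.088]
up t17.3 w0.0498 g0.0 F [-1.   0.4  0.3] p [ 0.6545 -0.1801  0.1986]
w spent 0.64 [ 0.579  -0.0899  0.0703]
w fresh 0.7 [ 0.4299 -0.0471  0.0124]
t spent 0.53 [ 0.5775 -0.0945  0.0648]
[ 0.65521525 -0.18034866]
```

View pics/w2.png

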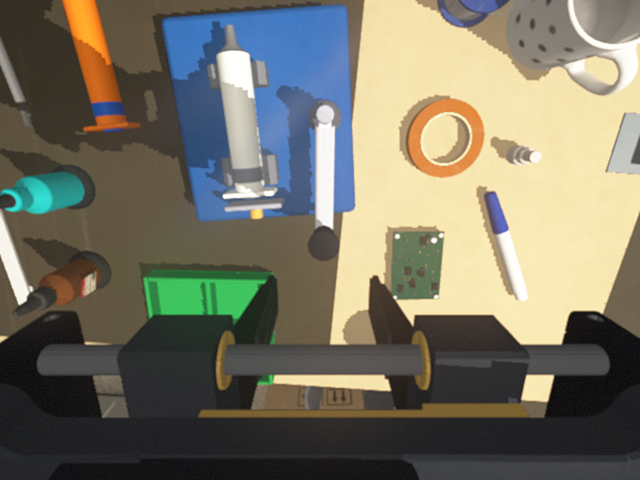

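The bar is aside (knob at 323,242) and the spent cartridge lies at (240,120). I'll check its axis, then grip it and bin it.

```bash
cat >> h.py <<'E'
def axis(c,th,z):
    "cartridge axis from its mask: flange end, nozzle end at height z, yaw (deg) of its y axis from world y"
    r=trace(c,th)[0];m=r['mask'].astype(np.uint8);n,l,q,_=cv2.connectedComponentsWithStats(m);m=l==1+np.argmax(q[1:,4])
    p=np.argwhere(m)[:,::-1].astype(np.float32);vx,vy,cx,cy=cv2.fitLine(p,cv2.DIST_HUBER,0,.01,.01).ravel();k=(p-[cx,cy])@[vx,vy]
    a,b=[unproj(c,(cx+vx*v,cy+vy*v),z)[:2] for v in(k.min(),k.max())]
    if a[1]>b[1]:a,b=b,a
    d=b-a;return a,b,np.degrees(np.arctan2(-d[0],d[1])),r['p']
E
python3 - <<'E'
from h import *
s=sense();w=wcam(camera('wrist'),s)
a,b,y,p=axis(w,'spent',.07);print(a,b,np.linalg.norm(b-a),y,p)
d=(b-a)/np.linalg.norm(b-a);f=a+d*.062;print('origin from flange end',f,'nozzle',b-d*.07, 'axis x at O.y', a+d*((O-a)@d), O)
t=camera('top')
for r in tip_of(t,'scrap_bin')+tip_of(w,'scrap_bin'):print(r['p'],r['point'])
# bin inner extents from top0: dark region corners
P=[(188,206),(258,204),(260,293),(189,296)]
for q in P: print(unproj(t,q,.05).round(3))
E
```

```text
[ 0.58805192 -0.15434155] [ 0.56816509 -0.02118894] 0.13462950765704695 8.494545180538468 0.66
origin from flange end [ 0.57889357 -0.09302169] nozzle [ 0.57850516 -0.09042103] axis x at O.y [ 0.57860794 -0.0911092 ] [ 0.578  -0.0912]
0.84 [0.5563, 0.2034, -0.0049]
[0.656 0.283 0.05 ]
[0.656 0.123 0.05 ]
[0.456 0.118 0.05 ]
[0.453 0.275 0.05 ]
```

```bash
python3 - <<'E'
from h import *
g=down(YD)
move_to(at(D(0,0),.2),g);command_gripper(.055)
move_linear(at(D(0,0),.054),feed=.12,contact_N=8);st('at')
command_gripper(0.0);st('grip')
move_linear(at(D(0,0),.2),feed=.12);st('up')
move_to([.555,.205,.2],down(90));st('over')
print('contact',move_linear([.555,.205,.010],feed=.12,contact_N=6));st('bin')
command_gripper(.05);move_linear([.555,.205,.2],feed=.2)
move_to([.43,-.045,.30],down(YD));s=st('fresh');w=wcam(camera('wrist'),s)
a,b,y,p=axis(w,'fresh',.015);print(a,b,np.linalg.norm(b-a),y,p)
for r in tip_of(w,'fresh')[:1]+tip_of(w,'fresh_nozzle')[:1]:print(r['p'],r['point'])
t=camera('top')
for r in tip_of(t,'spent')[:3]:print('spent',r['p'],r['point'])
save('w3',np.hstack([w['pixels'],cv2.resize(t['pixels'],(640,480))])[:, :])
cv2.imwrite('pics/w3.png',cv2.resize(cv2.imread('pics/w3.png'),(800,300)))
E
```

```text
at t20.3 w0.0548 g0.0 F [ 0.4 -0.7 -1. ] p [ 0.5788 -0.0914  0.0551]
grip t20.9 w0.0255 g30.0 F [0.5 0.3 1. ] p [ 0.5783 -0.0912  0.0542]
up t22.2 w0.0258 g30.0 F [ 0.3  0.5 -0.9] p [ 0.5774 -0.0911  0.1987]
over t23.4 w0.0254 g30.0 F [ 0.6 -0.2 -0.6] p [0.5551 0.2044 0.1997]
contact False
bin t25.1 w0.0251 g30.0 F [-0.4 -0.2 -0.4] p [0.5557 0.2052 0.0109]
fresh t28.0 w0.0501 g0.0 F [ 0.   0.1 -1. ] p [ 0.43   -0.0447  0.2991]
[ 0.43987316 -0.11109141] [0.41506942 0.02241313] 0.1357891305172943 10.524950653051901 0.78
0.62 [0.4277, -0.0473, 0.0081]
0.76 [0.41, 0.0238, 0.0115]
spent 0.76 [0.5555, 0.2064, 0.0165]
spent 0.47 [0.3873, 0.1596, -0.0029]
spent 0.36 [0.392, -0.2672, -0.0027]
```

View pics/w3.png

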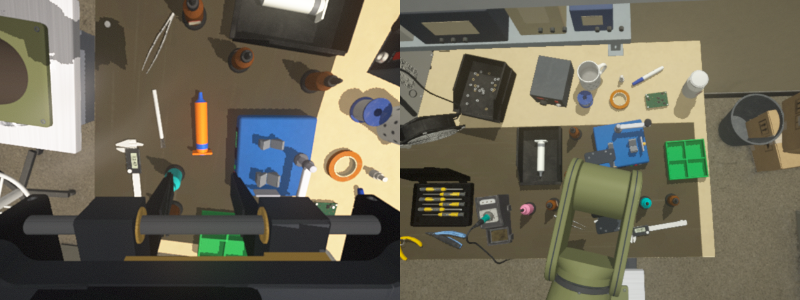

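Spent is in the bin (541,158 in the right panel) and the fresh one is measured. Now I'll place it in the cradle.

```bash
python3 - <<'E'
from h import *
f=[.4281,-.048];g=down(10.3)
move_to(at(f,.12),g);command_gripper(.05)
print(move_linear(at(f,.004),feed=.1,contact_N=6));s=st('at')
command_gripper(0.0);s=st('grip');off=.013-s['tool_pos'][2]
move_linear(at(f,.2),feed=.12);st('up')
P=D(0,-.002);move_to(at(P,.2),down(YD))
move_linear(at(P,.11),feed=.15);st('above')
print('contact',move_linear(at(P,.066-off+.0015),feed=.04,contact_N=6));st('placed')
command_gripper(.05);st('rel')
move_linear(at(P,.25),feed=.2)
move_to(at(D(-.08,0),.3),down(YD));s=sense();w=wcam(camera('wrist'),s);t=camera('top')
a,b,y,p=axis(w,'fresh',.07);d=(b-a)/np.linalg.norm(b-a);o=(a+b)/2-.004*d
print(a,b,np.linalg.norm(b-a),'yaw',y,p,'origin err',o-O)
for r in tip_of(w,'fresh')[:1]+tip_of(w,'fresh_nozzle')[:1]+tip_of(t,'fresh')[:1]:print(r['p'],r['point'])
save('w4',w['pixels'])
E
```

```text
False
at t30.6 w0.0501 g0.0 F [0.6 0.8 1.2] p [ 0.4288 -0.0482  0.0047]
grip t31.1 w0.0254 g30.0 F [0.6 0.5 2.1] p [ 0.4283 -0.048   0.0042]
up t32.9 w0.0250 g30.0 F [-0.1  0.4 -1.2] p [ 0.4276 -0.0479  0.1991]
above t34.3 w0.0250 g30.0 F [ 0.7  0.7 -0.5] p [ 0.5788 -0.0932  0.1113]
contact False
placed t35.8 w0.0252 g30.0 F [ 0.1 -0.5 -0.8] p [ 0.5786 -0.0933  0.0591]
rel t36.4 w0.0502 g0.0 F [-0.1  0.1 -0. ] p [ 0.5783 -0.0932  0.0588]
[ 0.58644536 -0.15669413] [ 0.56691494 -0.02381411] 0.13430762528692358 yaw 8.361347680780574 0.84 origin err [-0.00073819 -0.0030116 ]
0.74 [0.5824, -0.0929, 0.0646]
0.74 [0.564, -0.0237, 0.0655]
```

View pics/w4.png

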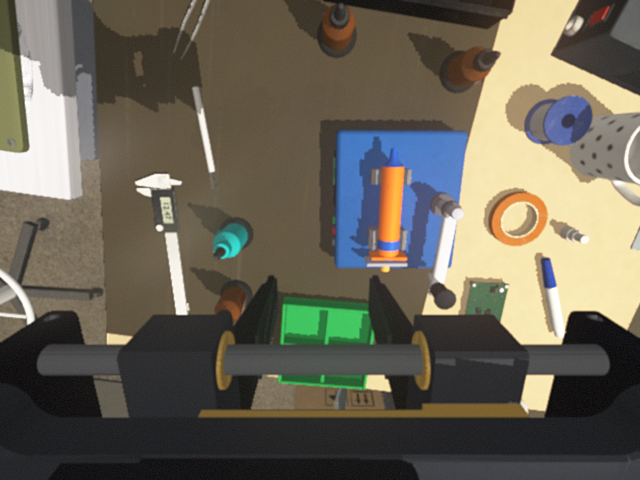

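The fresh cartridge is seated at (390,205), nozzle left and flange in its slot. Next, the bar goes back across.

```bash
python3 - <<'E'
from h import *
move_to(at(knob(1.5),.2),ori(1.5))
print(move_linear(at(knob(1.5),.085),feed=.1,contact_N=8));st('at')
command_gripper(0.0);st('grip')
move_linear(at(knob(1.5),.115),feed=.05);st('lift')
swing(1.5,0,.115);st('swung')
move_linear(at(knob(0),.092),feed=.04,contact_N=12);st('low')
command_gripper(.05);st('rel');move_linear(at(knob(0),.2))
move_to(at(D(-.08,0),.3),down(YD));s=sense();w=wcam(camera('wrist'),s);sc=camera('scene')
for c in(w,sc):
    for r in tip_of(c,'bar_knob')[:1]+tip_of(c,'fresh')[:1]+tip_of(c,'fresh_nozzle')[:1]:print(r['p'],r['point'])
print(knob(0))
for r in tip_of(w,'bottle_1')+tip_of(sc,'bottle_1'):print('b',round(r['p'],2),np.round(r['point'],3))
save('w5',np.hstack([w['pixels'][80:320,280:520],cv2.resize(sc['pixels'][180:300,270:420],(300,240))]))
E
```

```text
False
at t40.4 w0.0500 g0.0 F [-0.1  0.1 -0.6] p [ 0.6559 -0.1806  0.0861]
grip t41.0 w0.0241 g30.0 F [-0.5  0.9  1.2] p [ 0.6553 -0.1805  0.0851]
lift t41.7 w0.0243 g30.0 F [-0.2  4.8 -9.4] p [ 0.6547 -0.1796  0.1142]
swung t44.1 w0.0239 g30.0 F [ 5.8  2.8 -8.6] p [ 0.5506 -0.0962  0.1163]
low t44.7 w0.0236 g30.0 F [ 0.5 -0.1  4.7] p [ 0.5502 -0.0964  0.0945]
rel t45.4 w0.0497 g0.0 F [ 0.5 -1.1  0.3] p [ 0.5479 -0.0949  0.091 ]
0.68 [0.5493, -0.0978, 0.1096]
0.81 [0.5769, -0.0923, 0.0647]
0.62 [0.5643, -0.0229, 0.0633]
0.68 [0.5459, -0.0975, 0.1117]
0.84 [0.5803, -0.0911, 0.0636]
0.67 [0.5653, -0.0253, 0.0673]
[ 0.54834137 -0.0957128 ]
b 0.92 [ 0.484  0.093 -0.   ]
b 0.91 [ 0.637  0.077 -0.   ]
b 0.77 [ 0.386 -0.17  -0.001]
b 0.79 [ 0.391 -0.267  0.   ]
b 0.72 [ 0.64   0.078 -0.   ]
b 0.72 [ 0.487  0.097 -0.001]
b 0.72 [ 0.372  0.246 -0.002]
b 0.68 [ 0.382  0.156 -0.003]
b 0.66 [ 0.382 -0.17  -0.   ]
b 0.58 [ 0.576 -0.092  0.063]
```

View pics/w5.png

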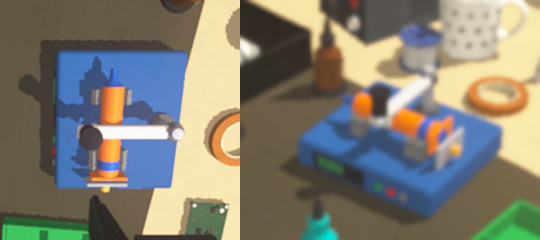

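The bar is across and down on the orange cartridge (knob at about 90,138 in the left panel). Now the four bottles, re-measuring each one just before its grasp.

```bash
cat >> h.py <<'E'
TO=np.array([.536,-.325]);TY=.068
def cell(i,j): c,s=np.cos(TY),np.sin(TY);x,y=i*.0335,j*.0335;return TO+[c*x-s*y,s*x+c*y]
def near(c,e): 
    q=[np.array(r['point'][:2]) for r in tip_of(c,'bottle_1') if r['p']>.3]
    q=[p for p in q if np.linalg.norm(p-e)<.055];return min(q,key=lambda p:np.linalg.norm(p-e)) if q else None
def fetch(e,ij,g=down(3.9)):
    e=np.array(e);move_to(at(e,.28),g);command_gripper(.065)
    s=sense();w=wcam(camera('wrist'),s);qs=[near(w,e)]+[near(camera(n),e) for n in('scene','top')]
    print('seen',qs)
    q=[p for p in qs if p is not None]
    if not q: return print('not found')
    m=np.median(q,axis=0);m=np.mean([p for p in q if np.linalg.norm(p-m)<.008] or [q[0]],axis=0)
    move_linear(at(m,.14),feed=.25)
    if move_linear(at(m,.035),feed=.12,contact_N=8): st('CONTACT');return
    command_gripper(0.);s=st('grip %s'%m.round(4))
    if s['width']<.03: return print('missed')
    move_linear(at(m,.2),feed=.2);p=cell(*ij);move_to(at(p,.2),g)
    print('contact',move_linear(at(p,.0415),feed=.1,contact_N=6));st('placed')
    command_gripper(.052);move_linear(at(p,.2),feed=.2);st('done')
E
python3 - <<'E'
from h import *
fetch((.391,-.266),(1,-1))
s=sense();c=camera('scene');save('s6',c['pixels'])
print([np.round(r['point'],3) for r in tip_of(c,'bottle_1')])
E
```

```text
seen [array([ 0.393 , -0.2652]), array([ 0.3908, -0.2679]), array([ 0.3927, -0.2657])]
grip [ 0.3922 -0.2663] t52.1 w0.0343 g30.0 F [-0.2  0.2  1.8] p [ 0.3921 -0.2663  0.0351]
contact False
placed t55.7 w0.0345 g30.0 F [ 0.3  0.  -2.2] p [ 0.5722 -0.3565  0.0425]
done t57.2 w0.0519 g0.0 F [-0.5  0.2 -0.6] p [ 0.5709 -0.3556  0.1981]
[array([0.382, 0.158, 0.001]), array([ 0.385, -0.172, -0.001]), array([ 0.639,  0.076, -0.   ]), array([0.486, 0.094, 0.003]), array([ 0.574, -0.358,  0.003]), array([0.368, 0.246, 0.002]), array([0.557, 0.203, 0.   ])]
```

View pics/s6.png

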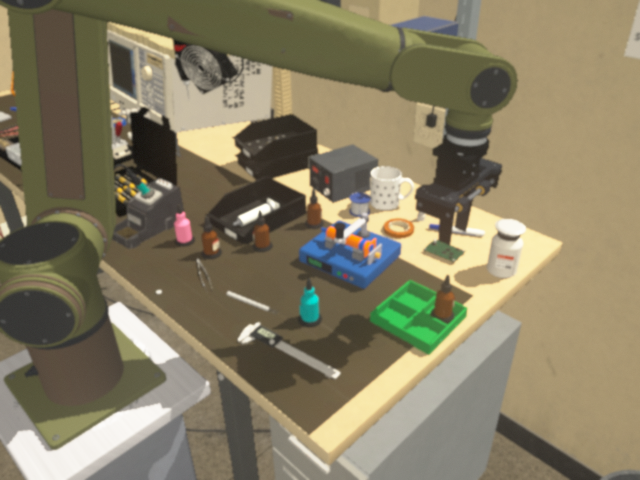

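The first bottle stands upright in its cell at (445,300). The other three follow.

```bash
python3 - <<'E'
from h import *
fetch((.640,.077),(1,1));fetch((.485,.094),(-1,-1));fetch((.383,.159),(-1,1))
p=sense()['tool_pos'];move_linear([.40,-.1,.35])
s=sense();w=wcam(camera('wrist'),s);sc=camera('scene');t=camera('top')
for c in(sc,t,w):
    print([np.round(r['point'],3) for r in tip_of(c,'bottle_1')])
    for k in('bar_knob','fresh','fresh_nozzle','spent'): print(k,[np.round(r['point'],4) for r in tip_of(c,k)[:1]])
save('s7',np.hstack([cv2.resize(sc['pixels'],(400,300)),cv2.resize(t['pixels'],(400,300))])); print(cell(-1,-1),cell(-1,1),cell(1,-1),cell(1,1))
E
```

```text
seen [array([0.6374, 0.0765]), array([0.6374, 0.0775]), array([0.6413, 0.0801])]
grip [0.6387 0.078 ] t62.0 w0.0344 g30.0 F [ 1.4 -0.3  0.6] p [0.6391 0.0781 0.0354]
contact False
placed t66.2 w0.0346 g30.0 F [ 0.3 -0.3 -1.6] p [ 0.5677 -0.2896  0.0424]
done t67.7 w0.0522 g0.0 F [0.5 0.5 0.2] p [ 0.5663 -0.2888  0.1982]
seen [array([0.4842, 0.0931]), array([0.4849, 0.0972]), array([0.4854, 0.0895])]
grip [0.4848 0.0933] t72.3 w0.0345 g30.0 F [ 0.7 -0.4  0.5] p [0.485  0.0933 0.0352]
contact False
placed t76.7 w0.0343 g30.0 F [ 0.5 -0.5 -1.8] p [ 0.5053 -0.3611  0.0424]
done t78.2 w0.0519 g0.0 F [ 0.   0.2 -0.2] p [ 0.5042 -0.3601  0.1983]
seen [array([0.3807, 0.1576]), array([0.3815, 0.1569]), array([0.3859, 0.1592])]
grip [0.3827 0.1579] t83.2 w0.0349 g30.0 F [ 0.3 -0.5  1. ] p [0.3829 0.158  0.0352]
contact False
placed t87.7 w0.0345 g30.0 F [ 0.3  0.8 -1.9] p [ 0.5008 -0.2942  0.0423]
done t89.2 w0.0521 g0.0 F [ 0.2  0.4 -0.9] p [ 0.4995 -0.2933  0.1983]
[array([ 0.573, -0.358,  0.004]), array([ 0.507, -0.363,  0.009]), array([ 0.498, -0.293,  0.003]), array([ 0.368,  0.246, -0.00
[... 355 characters left out ...]
([ 0.568, -0.289,  0.004]), array([ 0.574, -0.353,  0.002])]
bar_knob [array([ 0.547 , -0.1007,  0.1093])]
fresh [array([ 0.5772, -0.0916,  0.0678])]
fresh_nozzle [array([ 0.5669, -0.0199,  0.0692])]
spent [array([0.552 , 0.2037, 0.0163])]
[array([ 0.565, -0.292,  0.002]), array([ 0.388, -0.169, -0.003]), array([ 0.505, -0.362,  0.005]), array([ 0.501, -0.295,  0.006]), array([ 0.579, -0.092,  0.066])]
bar_knob [array([ 0.5494, -0.0982,  0.1105])]
fresh [array([ 0.5776, -0.0913,  0.066 ])]
fresh_nozzle [array([ 0.5636, -0.0233,  0.0648])]
spent [array([ 7.648e-01, -2.276e-01,  1.000e-04])]
[ 0.50485367 -0.36069882] [ 0.50030118 -0.29385367] [ 0.57169882 -0.35614633] [ 0.56714633 -0.28930118]
```

View pics/s7.png

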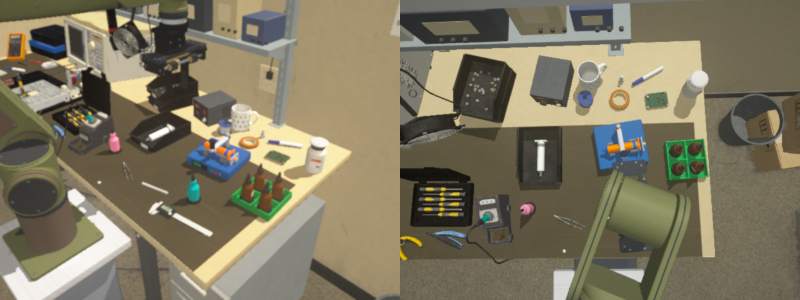

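All four bottles stand in their cells (left panel about 262,195). The spent cartridge is in the bin (540,157, right panel), and the bar is down on the orange one. Handing in.

```bash
python3 -c "
from h import *
print(finish_job())"
```

```text
the job is handed in; nothing more can be done
None
```

The job is handed in. By my last camera check, the fresh cartridge was clamped in the dispenser, the spent one was in the black bin, and all four brown bottles were upright in the tray. `finish_job()` gave no verdict.

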